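# Level the storeroom shelf with its foot

### The job

Level the small steel shelf. First lay the spirit level, window up, lengthwise on the clear middle of the white board and let go of it; only then turn the wing knob of the levelling foot until the bubble sits between its two lines. Finish by pressing down on top of the spirit level with the fingers, a steady push of about 10 N, with the bubble still between the lines: the program ends while pressing, without letting up, and the other things on the table stay where they are.

Things in the scene. Friction and masses are not known exactly. Their poses are not given: they have to be found in the camera images.
- level: Spirit level, a plain aluminium bar with black end caps and black side strips, 200 long x 26 wide x 42 high mm, 0.2 to 0.45 kg, lying window up on the table at the start, beside the steel tube (which of the two is nearer to the shelf varies). Origin: centre of its underside; x along its length, z up.
- window (a point): Middle of the level's window, 42 mm above its underside. The level's top is flat at this height except for the middle 56 mm of its length, where the white window lies 6 mm lower and shows a dark bubble and two black cross lines, just over 8 mm either side of the middle. The top either side of the window is solid: press there.
- bubble (a joint): Place of the bubble's middle along the level's own x axis, m, 0 at the window's middle. The bubble is 10 mm long, so it is between the lines while this is within 3 mm of 0. It goes to the higher end, 3 mm for each 0.01 rad of slope, and takes about 1 s to settle; it stops at 19 mm.
- shelf: Fixed shelf stand. Origin: on the table under the middle of the board; y along the board. At y = +170 mm two blue posts, 190 mm apart outside to outside, tops 115 mm high, carry the board's hinge pin; at y = -150 mm stands the levelling foot's upright spindle. The board is 150 mm wide and runs from y = -190 to +180 mm. Position and yaw vary; it cannot be pushed over.
- shelf_mid (a point): Middle of the clear part of the white board's top face, 135 mm along it from the hinge pin towards the foot, about 95 mm above the table. z square to the face, y along the board towards the hinge pin. At the start the foot's end is low, by a slope of 0.019 to 0.039 rad.
- foot_grip (a point): Middle of the black wing knob on top of the levelling foot's spindle, 150 mm above the table: a bar 52 mm long (this point's x axis), 16 mm thick (y), 26 mm high (z), 13 mm below to 13 mm above this point, to be pinched across its 16 mm from above. Below it a round collar 26 mm wide. It turns about the vertical and does not rise or sink.
- foot_pad (a point): Foot of the spindle, on the table. Turning the wing knob clockwise seen from above raises the board's foot end: each radian changes the slope by 0.016 rad, so the bubble moves 4.8 mm. It needs 1.2 to 2.4 rad clockwise to level, can be turned back, resists with 0.2 N m and stays where it is left; stops 0.8 rad or more before the start and 1.8 rad past level.
- tube: Bystander: an offcut of square steel tube, 170 x 30 x 30 mm, origin centre of its underside, x along its length.
- tape: Bystander: a dark roll of tape, 84 mm across, 36 mm high, under the board; origin centre of its underside.
- spool: Bystander: a grey wire spool, 84 mm across, 58 mm high, beyond the shelf; origin centre of its underside.
- jar: Bystander: a glass jar with steel cap, 72 mm across, 95 mm high; origin centre of its underside.
- sleeve: Bystander: a short blue pipe sleeve standing upright, 60 mm across, 70 mm high, on the robot's side; origin centre of its underside.
- hammer: Bystander: a hammer lying on the table on the left, about 240 mm long, handle along its -x; origin on the table under the middle of its length.
There are look-alikes about, which are no part of the job. What is shaped like the level but purple or yellow is not meant.

How it is judged:
By the outcome, as a careful person would: the job done as asked, in the order asked, and still so for the second after the job is handed in, while the arm keeps its last pose, push and grip.
It also fails if it takes over 67 s, if anything falls off the work surface, if the arm or the gripper's body presses on something with over 40 N, if the wrist force passes 120 N, or if a joint passes its speed limit or range.

### The arm

A 6-joint arm with a two-finger parallel gripper is mounted at the origin on the work surface. World frame = base frame: x ahead of the robot, y to its left, z up, the work surface at z = 0. Lengths are in m, angles in rad, forces in N, time in s.
With the tool pointing down it reaches from about 0.3 to 0.85 m from the base axis. Payload 4.2 kg.
Tool frame: the origin (TCP) lies at the very end of the fingers, on their centre line; the grasp point (between the pads) lies 19 mm behind it; z points along the fingers, y is the direction in which the jaws open and shut (so a half turn about z gives the same grasp; the last joint's range is limited). The gripper opens to 91 mm and grips with 3 to 60 N. Pads are 32 mm wide; open, the fingers measure 118 mm over their backs; the gripper's body (76 mm by 178 mm) begins 60 mm behind the grasp point.
Start: joints at [-1.35, 0.32, 1.565, -0, 1.257, -0.02], TCP at [0.137, -0.558, 0.214] pointing down, gripper open.
Joint ranges: [-3.11, 3.11], [-0.84, 2.01], [0.21, 2.61], [-1.34, 4.49], [0.05, 2.63], [-2.56, 2.56]. Speed limits (rad/s): [2.57, 2.57, 3.14, 3.14, 3.14, 3.14].

### API

Orientations are given as a unit quaternion [w, x, y, z].
In Python, from station import arm, get_image, camera_info, close_job gives the robot as it stands.
- The arm moves only by the tool apply_moves, never from a script. Its argument "moves" is a list of rows, each a list of 3 entries, a list of its own where there are three numbers: the shift along the tool's x, y, z in mm, then the turn, a rotation vector about the tool's x, y, z in rad, then the closure, from -1 (fully open) to 1 (shut). A call has 1 to 5 rows; each row shifts and turns the pose as measured when the row begins, along the tool's axes as they then stand; what a row does not reach is not made up. A row lasts 1/10 s, in which the tool goes at most 50 mm and 8.59 degrees, less where a joint would pass 70% of its speed; a pose out of reach is approached as far as the arm can. A call is refused whole if a number of a shift passes 50 or a number of a turn 0.15, either way. A call with a gripper value outside its range is refused whole. The fingers move at their own pace and stop on an object; "squeeze" is the grip in N (left out, the last holds). Time passes only in rows, so rows that do not move let the fingers close. It gives the time, the measured TCP pose, the force and the opening at its end, in the units of the state.
- arm.read_state(): the state, without advancing time (a new reading comes with each control period).
- get_image(name): name is "side" or "top"; returns (picture, depth): 400x640x3 uint8, red, green, blue; 400x640 float32, m along the optical axis (not along the pixel's ray), 0 where there is no reading.
- camera_info(name): a dict with "K" (3x3 intrinsics, pixels), "pose" (4x4, takes a point from camera to world coordinates). Camera axes: x right, y up, looking along -z (the intrinsics and any distortion apply to the point x, -y, -z); pixel columns grow to the right and rows downward; lengths in m; the calibration is good to about 2 mm. A picture is of the moment at which its call begins. camera_info takes no time and is no camera call.
- close_job(): hands the job in, once; it reports no verdict.
The state is a dict: "time_s": time; "joint_positions": joint angles; "dq": joint speeds; "joint_efforts": joint torques, N m; "position": TCP position; "orientation": TCP orientation; "force": force on the tool from outside, world axes, zero at the start; "moment": the same for the moment, N m; "finger_gap": finger opening in m.
Only numpy, scipy, OpenCV 4.12 (cv2) and the standard library are available. Lean on these libraries where they do the work, as an engineer would, in place of code of your own. Each camera call takes 0.05 s, during which the arm holds its last target. There are 200 camera calls.

## Working session

There is one attempt and no reset: what is moved stays moved. The work goes in short steps, Python scripts to look and compute and a tool call to move; the robot and the scene stay as the last step left them, time stands still between calls to the robot, and variables do not carry over. Pictures are saved under pics/ and viewed, about 8 in all and at most 12, crops included, and the job is handed in when it is done.

Besides the shell and the picture viewer there is one more tool, called after "Emit:" by a JSON object that holds its "op" and its "data", one argument or row to a line. apply_moves: Moves the arm, as the interface text tells. Its arguments: {"type":"object","properties":{"moves":{"type":"array"},"squeeze":{"type":"number"}},"required":["moves"]}

```bash
mkdir -p pics; ls; cat > h.py <<'E'
import numpy as np, cv2
from station import arm, get_image, camera_info
def snap(name,fn):
    p,d=get_image(name); cv2.imwrite(f'pics/{fn}.png',p[:,:,::-1]); np.save(f'pics/{fn}.npy',d); return p,d
def px(name,d,u,v,r=1):
    i=camera_info(name);K=np.array(i['K']);T=np.array(i['pose'])
    w=d[int(v)-r:int(v)+r+1,int(u)-r:int(u)+r+1]; z=np.median(w[w>0])
    return (T@[ (u-K[0,2])/K[0,0]*z, -(v-K[1,2])/K[1,1]*z,-z,1])[:3]
def at(name,u,v,h):
    i=camera_info(name);K=np.array(i['K']);T=np.array(i['pose'])
    r=T[:3,:3]@[(u-K[0,2])/K[0,0],-(v-K[1,2])/K[1,1],-1]; o=T[:3,3]
    return o+r*(h-o[2])/r[2]
E
python3 - <<'E'
from h import *
for n in('top','side'):
    snap(n,n+'0'); print({k:(np.round(v,3).tolist() if not isinstance(v,str) else v) for k,v in camera_info(n).items()})
print(arm.read_state())
E
```

```text
pics
{'K': [[463.891, 0.0, 326.646], [0.0, 463.891, 198.181], [0.0, 0.0, 1.0]], 'pose': [[-0.027, 0.988, -0.153, 0.266], [-1.0, -0.028, -0.004, -0.09], [-0.009, 0.153, 0.988, 1.751], [0.0, 0.0, 0.0, 1.0]]}
{'K': [[426.366, 0.0, 317.557], [0.0, 426.366, 195.214], [0.0, 0.0, 1.0]], 'pose': [[0.729, 0.435, -0.528, -0.403], [-0.684, 0.445, -0.577, -1.08], [-0.016, 0.782, 0.622, 1.168], [0.0, 0.0, 0.0, 1.0]]}
{'time_s': 0.1, 'joint_positions': array([-1.34998662e+00,  3.20225530e-01,  1.56555625e+00,  6.36877147e-07,
        1.25738509e+00, -2.00404210e-02]), 'dq': array([ 6.66669567e-05, -2.56622892e-03, -1.72889328e-03,  9.52008066e-04,
        7.65869275e-04, -3.57749229e-04]), 'joint_efforts': array([ 2.25592935e-04, -4.13333237e+01, -2.32509899e+01,  7.27583771e-02,
        4.21717193e-02, -6.72229044e-05]), 'position': array([ 0.13703375, -0.55796989,  0.21320606]), 'orientation': array([-7.83174141e-04,  9.92757365e-01,  1.20134070e-01, -7.85794269e-05]), 'force': array([ 0.26027089,  0.32220259, -0.3094568 ]), 'moment': array([-0.02004559,  0.00422101, -0.06642286]), 'finger_gap': 0.09115943709652388}
```

View pics/top0.png

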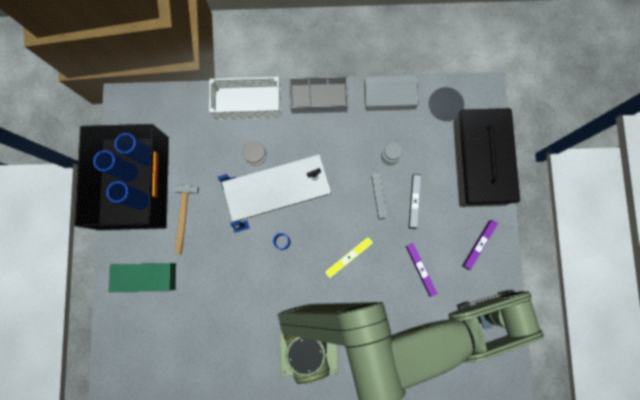

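View pics/side0.png

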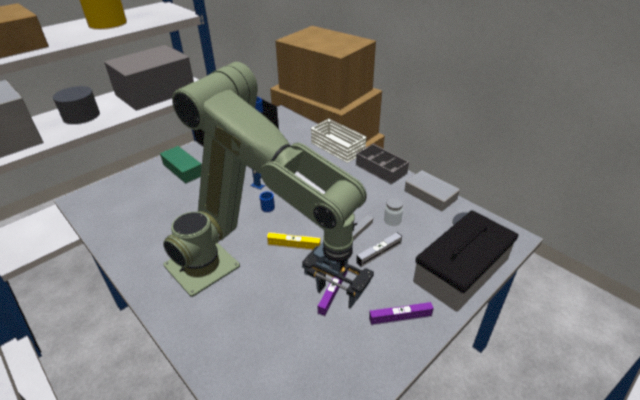

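The top view shows the aluminium level at about (415,201), the tube at (379,196), the jar at (392,152), the board from (225,200) to (325,172) with the knob at about (314,174), and the sleeve at (282,241). I'll enlarge this part.

```bash
python3 - <<'E'
import cv2
a=cv2.imread('pics/top0.png')[135:248,210:440]
cv2.imwrite('pics/c1.png',cv2.resize(a,None,fx=3.4,fy=3.4,interpolation=cv2.INTER_CUBIC))
E
```

```text
(no output)
```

View pics/c1.png

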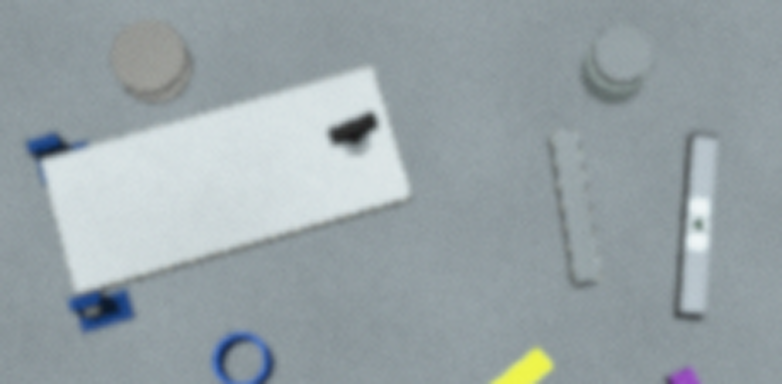

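The crop shows the level's ends at crop (705,135) and (691,316), its window at (699,224), the board corners at (372,67), (410,195), (75,291) and (43,158), and the knob at (353,128) running (332,134) to (375,120).

```bash
python3 - <<'E'
from h import *
c=lambda u,v,h: at('top',u/3.4+210-.4,v/3.4+135-.4,h)
f=lambda n,p: print(n,np.round(p,4))
A,B,W=c(705,133,.042),c(691,316,.042),c(699,224,.038); f('level',[A,B,W]); f('lyaw len',[np.arctan2(*(A-B)[1::-1]),np.linalg.norm(A-B)])
C=[c(372,67,.09),c(410,195,.09),c(75,291,.1),c(43,158,.1)]; f('board',C)
fo=(C[0]+C[1])/2;hi=(C[2]+C[3])/2; y=hi-fo; f('len',np.linalg.norm(y[:2])); yaw=np.arctan2(y[1],y[0]); f('board y dir',yaw)
u=np.array([np.cos(yaw),np.sin(yaw)]); mid=(fo+hi)[:2]/2
f('mid board (y=-5)',mid); o=mid+.005*u
f('shelf_mid(y=35)',o+.035*u); f('foot(y=-150)',o-.15*u)
K1,K2=c(332,134,.163),c(375,120,.163); f('knob',[K1,K2,(K1+K2)/2]); f('kyaw,len',[np.arctan2(*(K1-K2)[1::-1]),np.linalg.norm(K1-K2)])
f('tube',[c(563,135,.03),c(585,282,.03)]); f('jar',c(622,53,.095)); f('sleeve',c(242,362,.07)); f('spool',c(149,57,.058))
d=np.load('pics/top0.npy')
f('lev top',px('top',d,416,190)); f('board top',[px('top',d,240,200),px('top',d,310,190)])
E
```

```text
level [[ 0.6144 -0.4239  0.042 ]
 [ 0.4127 -0.3972  0.042 ]
 [ 0.5138 -0.4123  0.038 ]]
lyaw len [-0.1315  0.2035]
board [[ 0.6878 -0.0592  0.09  ]
 [ 0.5463 -0.0963  0.09  ]
 [ 0.4522  0.2594  0.1   ]
 [ 0.5959  0.2942  0.1   ]]
len 0.3665
board y dir 1.8273
mid board (y=-5) [0.5706 0.0995]
shelf_mid(y=35) [0.5604 0.1382]
foot(y=-150) [ 0.6074 -0.0407]
knob [[ 0.5998 -0.0177  0.163 ]
 [ 0.6132 -0.0623  0.163 ]
 [ 0.6065 -0.04    0.163 ]]
kyaw,len [1.8631 0.0465]
tube [[ 0.6192 -0.2685  0.03  ]
 [ 0.4543 -0.2855  0.03  ]]
jar [ 0.6941 -0.3292  0.095 ]
sleeve [0.3747 0.0874 0.07  ]
spool [0.7145 0.1875 0.058 ]
lev top [ 0.5529 -0.4171  0.0404]
board top [[ 0.5258  0.2311  0.0921]
 [ 0.556  -0.0231  0.0876]]
```

```bash
cat >> h.py <<'E'
from scipy.spatial.transform import Rotation as Ro
def plan(pos,yaw,step=45,rst=.14):
    "rows (tool axes, mm / rad) to go straight to pos with tool down, tool x at yaw"
    s=arm.read_state(); q=s['orientation']; R=Ro.from_quat(np.r_[q[1:],q[0]]); p=s['position']
    x=R.as_matrix()[:,0]; y0=np.arctan2(x[1],x[0]); T=Ro.from_euler('z',yaw)*Ro.from_euler('x',np.pi)
    rv=(R.inv()*T).as_rotvec(); e=(np.array(pos)-p)*1000
    n=max(1,int(np.ceil(max(np.linalg.norm(e)/step,np.abs(rv).max()/rst))))
    print('t',round(s['time_s'],2),'p',np.round(p,4),'yaw',round(y0,3),'q',np.round(s['joint_positions'],2),'F',np.round(s['force'],1),'gap',round(s['finger_gap'],4))
    for i in range(n):
        print(np.round((R*Ro.from_rotvec(rv*i/n)).inv().apply(e/n),1).tolist(),np.round(rv/n,3).tolist())
E
python3 -c "
from h import *
plan([.514,-.411,.16],-.1315)"
```

```text
t 0.1 p [ 0.137  -0.558   0.2132] yaw 0.241 q [-1.35  0.32  1.57  0.    1.26 -0.02] F [ 0.3  0.3 -0.3] gap 0.0912
[40.1, -5.3, 5.3] [-0.0, 0.0, 0.037]
[39.9, -6.8, 5.3] [-0.0, 0.0, 0.037]
[39.6, -8.2, 5.3] [-0.0, 0.0, 0.037]
[39.3, -9.7, 5.3] [-0.0, 0.0, 0.037]
[38.9, -11.2, 5.3] [-0.0, 0.0, 0.037]
[38.4, -12.6, 5.3] [-0.0, 0.0, 0.037]
[37.9, -14.0, 5.3] [-0.0, 0.0, 0.037]
[37.4, -15.4, 5.3] [-0.0, 0.0, 0.037]
[36.8, -16.8, 5.3] [-0.0, 0.0, 0.037]
[36.1, -18.2, 5.3] [-0.0, 0.0, 0.037]
```

Emit:
{"op": "apply_moves", "data": {
  "moves": [
    [[40, -5, 5], [0, 0, 0.037], -1],
    [[40, -7, 5], [0, 0, 0.037], -1],
    [[40, -8, 5], [0, 0, 0.037], -1],
    [[39, -10, 5], [0, 0, 0.037], -1],
    [[39, -11, 5], [0, 0, 0.037], -1]
  ]
}}

```text
time_s: 0.6
position: [0.3268, -0.4852, 0.1856]
orientation: [-0.001, 1.0, 0.019, -0.002]
force: [0.3, 0.1, -0.5]
finger_gap: 0.0913
```

Emit:
{"op": "apply_moves", "data": {
  "moves": [
    [[38, -13, 5], [0, 0, 0.037], -1],
    [[38, -14, 5], [0, 0, 0.037], -1],
    [[37, -15, 5], [0, 0, 0.037], -1],
    [[37, -17, 5], [0, 0, 0.037], -1],
    [[36, -18, 5], [0, 0, 0.037], -1]
  ]
}}

```text
time_s: 1.1
position: [0.5223, -0.4103, 0.1565]
orientation: [-0.002, 0.997, -0.077, -0.004]
force: [-0.2, -1.0, -0.6]
finger_gap: 0.0913
```

```bash
python3 -c "
from h import *
snap('side','side1')
plan([.514,-.411,.1],-.1315)"
```

```text
t 1.15 p [ 0.5283 -0.4072  0.155 ] yaw -0.152 q [-0.68  0.51  1.42  0.    1.22  1.04] F [3.8 0.1 0.1] gap 0.0911
[-6.7, 3.1, 27.5] [-0.004, 0.002, -0.01]
[-6.8, 3.0, 27.5] [-0.004, 0.002, -0.01]
```

Emit:
{"op": "apply_moves", "data": {
  "moves": [
    [[-7, 3, 27], [-0.004, 0.002, -0.01], -1],
    [[-7, 3, 27], [-0.004, 0.002, -0.01], -1],
    [[0, 0, 0], [0, 0, 0], -1]
  ]
}}

```text
time_s: 1.45
position: [0.5163, -0.4085, 0.0978]
orientation: [0.0, 0.998, -0.062, 0.0]
force: [-0.0, 0.4, 0.4]
finger_gap: 0.0914
```

```bash
python3 -c "
from h import *
p,d=snap('side','side2')
cv2.imwrite('pics/c2.png',cv2.resize(p[190:330,270:450,::-1],None,fx=4,fy=4,interpolation=cv2.INTER_CUBIC))
plan([.514,-.411,.012],-.1315)"
```

```text
t 1.5 p [ 0.5177 -0.4093  0.0998] yaw -0.125 q [-0.69  0.53  1.52  0.    1.09  1.01] F [1.  0.2 0. ] gap 0.0911
[-1.9, 1.0, 43.9] [0.001, -0.002, 0.003]
[-1.8, 1.0, 43.9] [0.001, -0.002, 0.003]
```

View pics/c2.png

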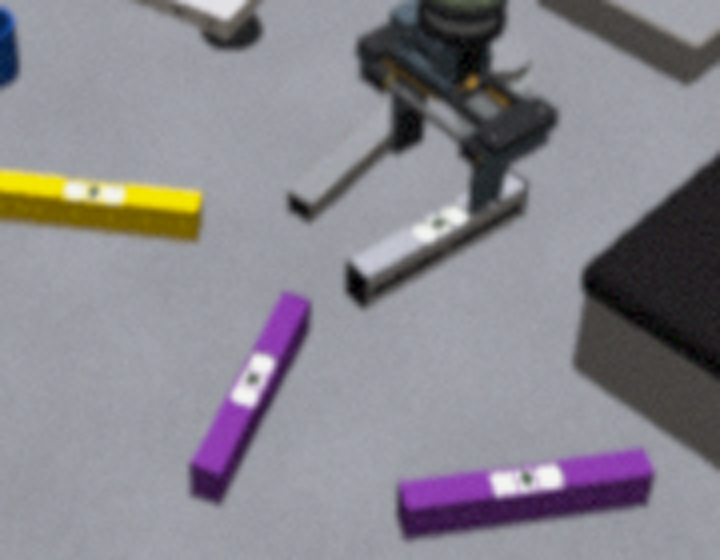

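The side view shows the level's window at crop (440,222), the near fingertip at (485,210) and the far one at (405,148), with the tool still 100 mm up. I'll check the level's position with this camera.

```bash
python3 -c "
from h import *
c=lambda u,v,h: np.round(at('side',u/4+270-.4,v/4+190-.4,h),4)
print(c(440,222,.038),'ends',c(363,272,.042),c(517,184,.042),'tips',c(485,210,.1),c(405,148,.1))"
```

```text
[ 0.5177 -0.4077  0.038 ] ends [ 0.4172 -0.403   0.042 ] [ 0.6049 -0.4279  0.042 ] tips [ 0.5069 -0.4624  0.1   ] [ 0.517  -0.3604  0.1   ]
```

Emit:
{"op": "apply_moves", "data": {
  "moves": [
    [[-1, 1, 44], [0.001, -0.002, 0.003], -1],
    [[-1, 1, 40], [0, 0, 0.003], -1],
    [[0, 0, 3], [0, 0, 0], -1],
    [[0, 0, 0], [0, 0, 0], 1],
    [[0, 0, 0], [0, 0, 0], 1]
  ],
  "squeeze": 35
}}

```text
time_s: 2.0
position: [0.5216, -0.4169, 0.0209]
orientation: [0.005, 0.998, -0.067, 0.008]
force: [-0.5, -0.6, -0.9]
finger_gap: 0.0783
```

Emit:
{"op": "apply_moves", "data": {
  "moves": [
    [[0, 0, 0], [0, 0, 0], 1],
    [[0, 0, 0], [0, 0, 0], 1],
    [[0, 0, 0], [0, 0, 0], 1],
    [[0, 0, 0], [0, 0, 0], 1]
  ]
}}

```text
time_s: 2.4
position: [0.5248, -0.4194, 0.0278]
orientation: [0.008, 0.998, -0.067, 0.013]
force: [0.6, 0.4, 0.2]
finger_gap: 0.0459
```

```bash
python3 -c "
from h import *
plan([.515,-.411,.2],-.1315)
plan([.5604,.1382,.2],1.827)"
```

```text
t 2.4 p [ 0.5248 -0.4194  0.0278] yaw -0.134 q [-0.69  0.61  1.59  0.    0.92  1.01] F [0.6 0.4 0.2] gap 0.0459
[-1.6, -1.1, -43.1] [0.004, -0.007, -0.001]
[-1.8, -1.3, -43.1] [0.004, -0.007, -0.001]
[-2.1, -1.4, -43.1] [0.004, -0.007, -0.001]
[-2.4, -1.6, -43.1] [0.004, -0.007, -0.001]
t 2.4 p [ 0.5248 -0.4194  0.0278] yaw -0.134 q [-0.69  0.61  1.59  0.    0.92  1.01] F [0.6 0.4 0.2] gap 0.0459
[-2.3, -37.0, -12.1] [0.002, -0.0, -0.131]
[2.5, -37.0, -12.0] [0.002, -0.0, -0.131]
[7.3, -36.4, -11.9] [0.002, -0.0, -0.131]
[12.0, -35.1, -11.8] [0.002, -0.0, -0.131]
[16.5, -33.3, -11.8] [0.002, -0.0, -0.131]
[20.7, -30.9, -11.7] [0.002, -0.0, -0.131]
[24.5, -28.0, -11.6] [0.002, -0.0, -0.131]
[28.0, -24.5, -11.6] [0.002, -0.0, -0.131]
[30.9, -20.7, -11.5] [0.002, -0.0, -0.131]
[33.4, -16.5, -11.5] [0.002, -0.0, -0.131]
[35.2, -12.1, -11.5] [0.002, -0.0, -0.131]
[36.5, -7.4, -11.4] [0.002, -0.0, -0.131]
[37.2, -2.6, -11.4] [0.002, -0.0, -0.131]
[37.2, 2.2, -11.4] [0.002, -0.0, -0.131]
[36.6, 7.0, -11.5] [0.002, -0.0, -0.131]
```

Emit:
{"op": "apply_moves", "data": {
  "moves": [
    [[-12, -7, 18], [0.005, -0.016, 0], 1],
    [[-1, -0.5, 2], [0.001, -0.002, 0], 1],
    [[-1, -0.5, 2], [0.001, -0.002, 0], 1],
    [[-1, -0.5, 2], [0.001, -0.002, 0], 1]
  ]
}}

```text
time_s: 2.8
position: [0.5147, -0.4113, 0.0086]
orientation: [0.006, 0.998, -0.066, 0.006]
force: [-2.8, 1.2, 7.8]
finger_gap: 0.026
```

```bash
python3 -c "
from h import *
plan([.515,-.411,.012],-.1315)"
```

```text
t 2.8 p [ 0.5147 -0.4113  0.0086] yaw -0.133 q [-0.69  0.62  1.63 -0.    0.88  1.02] F [-2.8  1.2  7.8] gap 0.026
[0.4, -0.3, -3.4] [0.011, -0.012, -0.002]
```

Emit:
{"op": "apply_moves", "data": {
  "moves": [
    [[0, 0, 0], [0, 0, 0], 1],
    [[0, 0, -30], [0, 0, 0], 1],
    [[0, 0, -48], [0, 0, 0], 1],
    [[0, 0, -48], [0, 0, 0], 1],
    [[0, 0, -48], [0, 0, 0], 1]
  ]
}}

```text
time_s: 3.3
position: [0.5091, -0.4061, 0.1769]
orientation: [-0.001, 0.998, -0.066, -0.004]
force: [0.8, -1.4, -4.9]
finger_gap: 0.0258
```

```bash
python3 -c "
from h import *
plan([.5604,.1382,.22],1.827)"
```

```text
t 3.3 p [ 0.5091 -0.4061  0.1769] yaw -0.133 q [-0.69  0.47  1.43 -0.    1.25  1.02] F [ 0.8 -1.4 -4.9] gap 0.0258
[-1.4, -36.4, -2.8] [-0.001, 0.0, -0.131]
[3.3, -36.3, -2.9] [-0.001, 0.0, -0.131]
[8.0, -35.6, -2.9] [-0.001, 0.0, -0.131]
[12.6, -34.2, -2.9] [-0.001, 0.0, -0.131]
[16.9, -32.3, -2.9] [-0.001, 0.0, -0.131]
[21.0, -29.8, -2.9] [-0.001, 0.0, -0.131]
[24.7, -26.8, -2.9] [-0.001, 0.0, -0.131]
[28.0, -23.4, -2.9] [-0.001, 0.0, -0.131]
[30.8, -19.5, -2.9] [-0.001, 0.0, -0.131]
[33.1, -15.3, -2.9] [-0.001, 0.0, -0.131]
[34.8, -10.9, -2.9] [-0.001, 0.0, -0.131]
[35.9, -6.3, -2.9] [-0.001, 0.0, -0.131]
[36.4, -1.5, -2.9] [-0.001, 0.0, -0.131]
[36.3, 3.2, -2.9] [-0.001, 0.0, -0.131]
[35.6, 7.9, -2.9] [-0.001, 0.0, -0.131]
```

Emit:
{"op": "apply_moves", "data": {
  "moves": [
    [[-1, -36, -9], [0, 0, -0.13], 1],
    [[3, -36, -9], [0, 0, -0.13], 1],
    [[8, -36, -9], [0, 0, -0.13], 1],
    [[13, -34, -9], [0, 0, -0.13], 1],
    [[17, -32, -9], [0, 0, -0.13], 1]
  ]
}}

```text
time_s: 3.8
position: [0.5288, -0.2271, 0.2286]
orientation: [0.005, 0.965, 0.264, 0.001]
force: [1.2, 0.4, -3.7]
finger_gap: 0.0257
```

```bash
python3 -c "
from h import *
plan([.5604,.1382,.22],1.827)"
```

```text
t 3.8 p [ 0.5288 -0.2271  0.2286] yaw 0.534 q [-0.42  0.31  1.55 -0.01  1.28  0.62] F [ 1.2  0.4 -3.7] gap 0.0257
[21.3, -29.8, 0.5] [0.001, 0.001, -0.129]
[25.0, -26.8, 0.6] [0.001, 0.001, -0.129]
[28.2, -23.4, 0.6] [0.001, 0.001, -0.129]
[31.0, -19.6, 0.7] [0.001, 0.001, -0.129]
[33.3, -15.4, 0.7] [0.001, 0.001, -0.129]
[35.0, -11.0, 0.7] [0.001, 0.001, -0.129]
[36.1, -6.4, 0.8] [0.001, 0.001, -0.129]
[36.6, -1.7, 0.8] [0.001, 0.001, -0.129]
[36.5, 3.1, 0.8] [0.001, 0.001, -0.129]
[35.8, 7.8, 0.8] [0.001, 0.001, -0.129]
```

Emit:
{"op": "apply_moves", "data": {
  "moves": [
    [[21, -30, 0], [0, 0, -0.129], 1],
    [[25, -27, 0], [0, 0, -0.129], 1],
    [[28, -23, 0], [0, 0, -0.129], 1],
    [[31, -20, 0], [0, 0, -0.129], 1],
    [[33, -15, 0], [0, 0, -0.129], 1]
  ]
}}

```text
time_s: 4.3
position: [0.5423, -0.0376, 0.2269]
orientation: [0.006, 0.824, 0.567, 0.0]
force: [0.9, -0.4, -3.4]
finger_gap: 0.026
```

```bash
python3 -c "
from h import *
plan([.5604,.1382,.18],1.827)"
```

```text
t 4.3 p [ 0.5423 -0.0376  0.2269] yaw 1.205 q [-0.09  0.26  1.62 -0.01  1.26  0.28] F [ 0.9 -0.4 -3.4] gap 0.026
[34.2, -9.3, 9.1] [0.001, 0.002, -0.124]
[35.1, -5.0, 9.2] [0.001, 0.002, -0.124]
[35.4, -0.6, 9.2] [0.001, 0.002, -0.124]
[35.2, 3.8, 9.3] [0.001, 0.002, -0.124]
[34.4, 8.2, 9.3] [0.001, 0.002, -0.124]
```

Emit:
{"op": "apply_moves", "data": {
  "moves": [
    [[34, -9, 0], [0, 0, -0.12], 1],
    [[35, -5, 4], [0, 0, -0.12], 1],
    [[35, -1, 8], [0, 0, -0.12], 1],
    [[33, 4, 10], [0, 0, -0.12], 1],
    [[28, 8, 10], [0, 0, -0.11], 1]
  ]
}}

```text
time_s: 4.8
position: [0.5606, 0.1371, 0.1923]
orientation: [0.006, 0.613, 0.79, -0.001]
force: [0.1, -1.0, -4.0]
finger_gap: 0.0259
```

```bash
python3 -c "
from h import *
plan([.5604,.1382,.13],1.827)"
```

```text
t 4.8 p [0.5606 0.1371 0.1923] yaw 1.822 q [ 0.23  0.33  1.6  -0.01  1.2  -0.02] F [ 0.1 -1.  -4. ] gap 0.0259
[0.9, -0.2, 31.1] [0.003, 0.005, -0.003]
[0.7, -0.1, 31.1] [0.003, 0.005, -0.003]
```

Emit:
{"op": "apply_moves", "data": {
  "moves": [
    [[0, 0, 30], [0.003, 0.005, -0.003], 1],
    [[0, 0, 28], [0.003, 0.005, -0.003], 1],
    [[0, 0, 10], [0, 0, 0], 1],
    [[0, 0, 1], [0, 0, 0], 1]
  ]
}}

```text
time_s: 5.2
position: [0.5608, 0.1422, 0.1189]
orientation: [-0.002, 0.607, 0.795, -0.0]
force: [-0.2, -0.1, -4.7]
finger_gap: 0.0258
```

```bash
python3 -c "
from h import *
plan([.5604,.1382,.101],1.827)
p,d=snap('top','top3')
cv2.imwrite('pics/c3.png',cv2.resize(p[135:248,200:350,::-1],None,fx=4.5,fy=4.5,interpolation=cv2.INTER_CUBIC))
plan([.5604,.1382,.101],1.827)
"
```

```text
t 5.2 p [0.5608 0.1422 0.1189] yaw 1.836 q [ 0.23  0.4   1.69  0.    1.05 -0.04] F [-0.2 -0.1 -4.7] gap 0.0258
[-3.8, -1.4, 17.9] [-0.003, -0.002, 0.009]
t 5.25 p [0.561  0.1422 0.1194] yaw 1.836 q [ 0.23  0.4   1.69  0.    1.05 -0.04] F [ 0.2 -0.  -4.8] gap 0.0259
[-3.7, -1.6, 18.4] [-0.002, -0.002, 0.009]
```

View pics/c3.png

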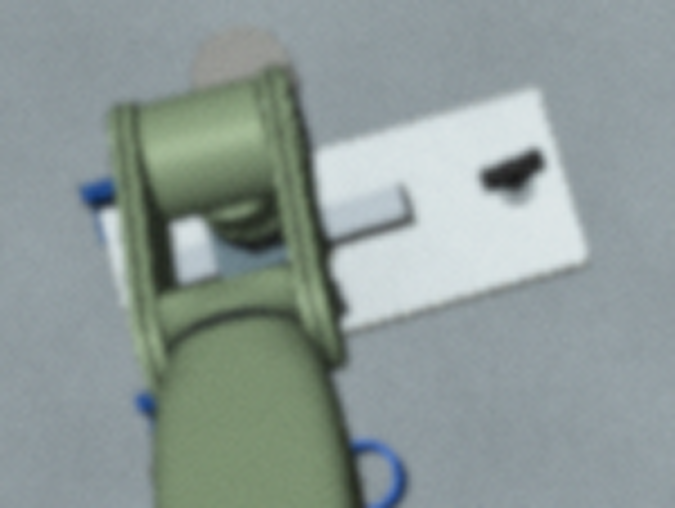

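The top view shows the level parallel to the board and roughly centred across it. Its foot-end cap is at crop (408,205) and the knob at (513,168), with plenty of clearance between them. I'll lower it.

Emit:
{"op": "apply_moves", "data": {
  "moves": [
    [[-3, -1, 10], [-0.002, -0.002, 0.009], 1],
    [[-1, 0, 5], [0, 0, 0], 1],
    [[0, 0, 3], [0, 0, 0], 1]
  ]
}}

```text
time_s: 5.55
position: [0.5636, 0.1374, 0.1035]
orientation: [0.002, 0.612, 0.791, 0.003]
force: [-0.5, -0.5, -2.1]
finger_gap: 0.0257
```

Emit:
{"op": "apply_moves", "data": {
  "moves": [
    [[0, 0, 3], [0, 0, 0], 1],
    [[0, 0, 2], [0, 0, 0], 1]
  ]
}}

```text
time_s: 5.75
position: [0.5638, 0.1366, 0.1002]
orientation: [0.003, 0.612, 0.791, 0.003]
force: [-2.2, -3.0, 1.7]
finger_gap: 0.0257
```

Emit:
{"op": "apply_moves", "data": {
  "moves": [
    [[0, 0, 0.5], [0, 0, 0], 0.0],
    [[0, 0, 0], [0, 0, 0], 0.0],
    [[0, 0, 0], [0, 0, 0], 0.0],
    [[0, 0, -1], [0, 0, 0], 0.0],
    [[0, 0, -20], [0, 0, 0], 0.0]
  ]
}}

```text
time_s: 6.25
position: [0.5644, 0.1372, 0.1208]
orientation: [0.003, 0.612, 0.791, 0.004]
force: [0.4, 0.0, 0.3]
finger_gap: 0.0459
```

```bash
python3 -c "
from h import *
plan([.5604,.1382,.22],1.827)"
```

```text
t 6.25 p [0.5644 0.1372 0.1208] yaw 1.825 q [ 0.22  0.4   1.7  -0.    1.04 -0.03] F [0.4 0.  0.3] gap 0.0459
[0.6, -0.9, -33.1] [0.003, 0.0, -0.001]
[0.7, -1.0, -33.1] [0.003, 0.0, -0.001]
[0.7, -1.1, -33.1] [0.003, 0.0, -0.001]
```

Emit:
{"op": "apply_moves", "data": {
  "moves": [
    [[0, 0, -35], [0, 0, 0], 0.0],
    [[0, 0, -35], [0, 0, 0], 0.0],
    [[-20, 0, -30], [0, 0, 0], 0.0],
    [[-40, 0, 0], [0, 0, 0], 0.0],
    [[-40, 0, 0], [0, 0, 0], 0.0]
  ]
}}

```text
time_s: 6.75
position: [0.5904, 0.0431, 0.2284]
orientation: [0.005, 0.609, 0.793, 0.007]
force: [1.4, -0.6, -1.3]
finger_gap: 0.0458
```

```bash
python3 -c "
from h import *
p,d=snap('side','side4')
cv2.imwrite('pics/c4.png',cv2.resize(p[150:260,240:440,::-1],None,fx=4,fy=4,interpolation=cv2.INTER_CUBIC))
plan([.607,-.04,.2],1.85)"
```

```text
t 6.8 p [0.5924 0.0369 0.2288] yaw 1.829 q [ 0.04  0.33  1.51 -0.    1.28 -0.21] F [ 2.  -3.6  0.1] gap 0.0454
[-39.0, -3.1, 14.6] [0.01, 0.003, -0.01]
[-39.0, -3.3, 14.5] [0.01, 0.003, -0.01]
```

Emit:
{"op": "apply_moves", "data": {
  "moves": [
    [[-39, -3, 10], [0.01, 0.003, -0.01], 0.0],
    [[-36, -3, 10], [0.01, 0.003, -0.01], 0.0],
    [[0, 0, 0], [0, 0, 0], 0.0]
  ]
}}

```text
time_s: 7.1
position: [0.6082, -0.0407, 0.2099]
orientation: [0.001, 0.603, 0.798, 0.001]
force: [-0.7, -0.6, -0.3]
finger_gap: 0.0456
```

```bash
python3 -c "
from h import *
p,d=snap('top','top5')
cv2.imwrite('pics/c5.png',cv2.resize(p[135:248,200:350,::-1],None,fx=4.5,fy=4.5,interpolation=cv2.INTER_CUBIC))
p,d=snap('side','side5')
cv2.imwrite('pics/c5s.png',cv2.resize(p[120:270,210:400,::-1],None,fx=4,fy=4,interpolation=cv2.INTER_CUBIC))
plan([.607,-.04,.142],1.86)"
```

```text
t 7.2 p [ 0.608  -0.0374  0.2111] yaw 1.85 q [-0.08  0.37  1.49  0.    1.27 -0.36] F [-0.2  1.3  0.6] gap 0.0454
[-1.1, -1.0, 34.5] [0.002, -0.0, -0.005]
[-1.1, -0.9, 34.5] [0.002, -0.0, -0.005]
```

View pics/c5.png

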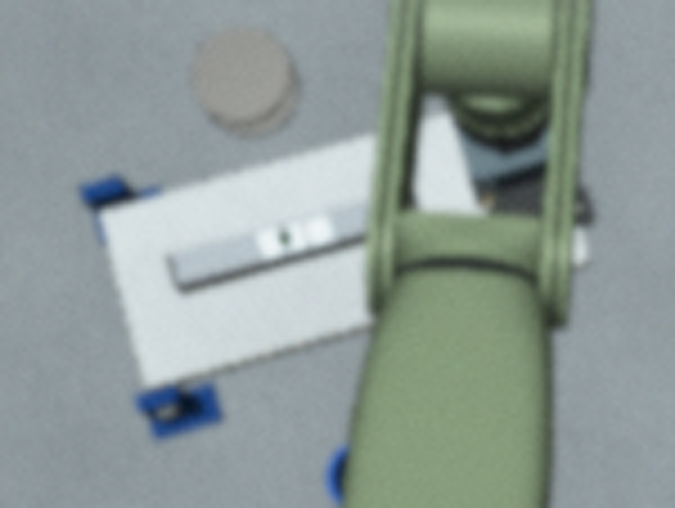

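View pics/c5s.png

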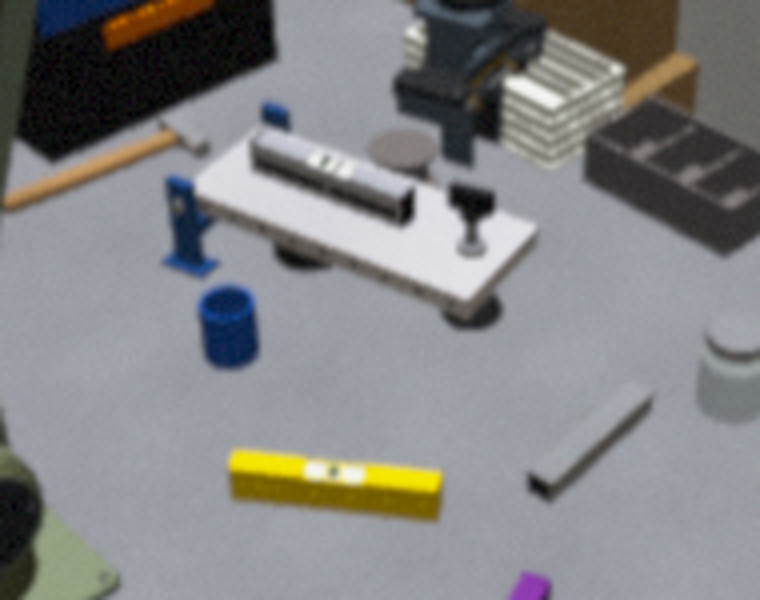

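The level lies lengthwise in the middle of the board. Its bubble at top-crop (285,237) sits about 11 crop px, roughly 9 mm, towards the hinge from the window middle near (296,235). The knob is at side-crop (471,190), and I'll verify its position.

```bash
python3 -c "
from h import *
c=lambda u,v,h: np.round(at('side',u/4+210-.4,v/4+120-.4,h),4)
print(c(472,192,.163),c(450,188,.163),c(494,200,.163))"
```

```text
[ 0.6049 -0.0426  0.163 ] [ 0.5937 -0.0215  0.163 ] [ 0.611  -0.0686  0.163 ]
```

Emit:
{"op": "apply_moves", "data": {
  "moves": [
    [[-1, -1, 34], [0.002, 0, -0.005], 0.0],
    [[-1, -1, 33], [0.002, 0, -0.005], 0.0],
    [[0, 0, 2], [0, 0, 0], 0.0]
  ]
}}

```text
time_s: 7.5
position: [0.6084, -0.036, 0.1436]
orientation: [0.002, 0.597, 0.802, 0.003]
force: [-0.7, 0.1, 0.5]
finger_gap: 0.0457
```

Emit:
{"op": "apply_moves", "data": {
  "moves": [
    [[-5, 1, 3], [0, 0, 0], 0.0],
    [[-1, 0, 1.5], [0, 0, 0], 1],
    [[0, 0, 1.5], [0, 0, 0], 1],
    [[0, 0, 1.5], [0, 0, 0], 1],
    [[0, 0, 1.5], [0, 0, 0], 1]
  ],
  "squeeze": 40
}}

```text
time_s: 8.0
position: [0.6092, -0.0406, 0.1402]
orientation: [0.002, 0.595, 0.804, 0.001]
force: [-8.7, 0.3, 7.8]
finger_gap: 0.0167
```

Emit:
{"op": "apply_moves", "data": {
  "moves": [
    [[0, 0, 1], [0, 0, 0], 1],
    [[0, 0, 1], [0, 0, 0], 1]
  ]
}}

```text
time_s: 8.2
position: [0.609, -0.0406, 0.1402]
orientation: [0.002, 0.594, 0.804, 0.001]
force: [-1.7, -0.1, 4.2]
finger_gap: 0.0157
```

```bash
python3 -c "
from h import *
plan([.606,-.041,.142],1.86)"
```

```text
t 8.2 p [ 0.609  -0.0406  0.1402] yaw 1.868 q [-0.09  0.42  1.6  -0.    1.12 -0.38] F [-1.7 -0.1  4.2] gap 0.0157
[0.5, -3.0, -1.8] [0.005, 0.003, 0.008]
```

Emit:
{"op": "apply_moves", "data": {
  "moves": [
    [[0, 0, 0], [0, 0, 0.14], 1],
    [[0, 0, 0], [0, 0, 0.14], 1],
    [[0, 0, 0], [0, 0, 0.14], 1]
  ]
}}

```text
time_s: 8.5
position: [0.6079, -0.0407, 0.1402]
orientation: [0.002, 0.753, 0.657, 0.0]
force: [-2.4, -1.0, 0.1]
finger_gap: 0.0159
```

```bash
python3 -c "
from h import *
plan([.609,-.0406,.141],1.86)"
```

```text
t 8.5 p [ 0.6079 -0.0407  0.1402] yaw 1.435 q [-0.08  0.42  1.6  -0.    1.12  0.05] F [-2.4 -1.   0.1] gap 0.0159
[0.1, 0.3, -0.2] [0.001, 0.001, -0.106]
[0.0, 0.3, -0.2] [0.001, 0.001, -0.106]
[0.0, 0.3, -0.2] [0.001, 0.001, -0.106]
[-0.0, 0.3, -0.2] [0.001, 0.001, -0.106]
```

Turning works cleanly, with low forces and 0.43 rad so far. I'll carry on.

Emit:
{"op": "apply_moves", "data": {
  "moves": [
    [[0, 0, 0], [0, 0, 0.14], 1],
    [[0, 0, 0], [0, 0, 0.14], 1],
    [[0, 0, 0], [0, 0, 0.14], 1],
    [[0, 0, 0], [0, 0, 0.14], 1],
    [[0, 0, 0], [0, 0, 0.14], 1]
  ]
}}

```text
time_s: 9.0
position: [0.6063, -0.0399, 0.1402]
orientation: [0.0, 0.938, 0.347, -0.001]
force: [-1.6, 0.2, 0.5]
finger_gap: 0.0157
```

Emit:
{"op": "apply_moves", "data": {
  "moves": [
    [[0, 0, 0], [0, 0, 0.14], 1],
    [[0, 0, 0], [0, 0, 0.14], 1],
    [[0, 0, 0], [0, 0, 0.0], 1],
    [[0, 0, 0], [0, 0, 0], 1],
    [[0, 0, 0], [0, 0, 0], 1]
  ]
}}

```text
time_s: 9.5
position: [0.606, -0.0393, 0.1403]
orientation: [0.0, 0.978, 0.209, -0.001]
force: [-1.3, 0.4, -0.3]
finger_gap: 0.0156
```

Emit:
{"op": "apply_moves", "data": {
  "moves": [
    [[0, 0, 0], [0, 0, 0], 1],
    [[0, 0, 0], [0, 0, 0], 1],
    [[0, 0, 0], [0, 0, 0.0], 1],
    [[0, 0, 0], [0, 0, 0], 1],
    [[0, 0, 0], [0, 0, 0], 1]
  ]
}}

```text
time_s: 10.0
position: [0.606, -0.0393, 0.1402]
orientation: [0.0, 0.978, 0.21, -0.001]
force: [-1.2, 0.2, 0.3]
finger_gap: 0.0159
```

```bash
python3 -c "
from h import *
p,d=snap('top','top6')
q,d=snap('side','side6')
a=cv2.resize(p[176:200,245:285,::-1],(800,480),interpolation=cv2.INTER_CUBIC)[:300]
a=cv2.resize(p[178:198,245:285,::-1],(600,300),interpolation=cv2.INTER_CUBIC)
b=cv2.resize(q[150:170,272:312,::-1],(600,300),interpolation=cv2.INTER_CUBIC)
cv2.imwrite('pics/c6.png',np.vstack([a,b]))
plan([.609,-.0406,.141],.4)"
```

```text
t 10.1 p [ 0.606  -0.0393  0.1402] yaw 0.423 q [-0.08  0.42  1.6  -0.    1.12  1.07] F [-1.9  0.5  0.4] gap 0.0161
[2.2, 2.4, -0.8] [-0.0, 0.002, 0.023]
```

View pics/c6.png

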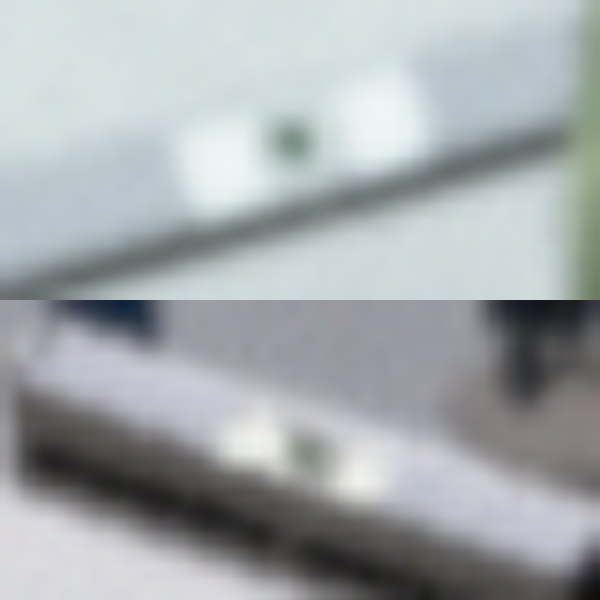

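After 1.445 rad the bubble is near the middle. The top view shows it at about 291 against a window of 180–428 (middle 304), so about 3 mm short. The side view shows 308 against 305, so the two disagree. I'll average frames and fit the profile.

```bash
cat > bub.py <<'E'
from h import *
from scipy.optimize import least_squares
def prof(name,c,yaw,n=6,z=.131):
    im=np.mean([get_image(name)[0].astype(float).mean(2) for _ in range(n)],0)
    i=camera_info(name);K=np.array(i['K']);T=np.linalg.inv(np.array(i['pose']))
    s=np.arange(-.045,.0451,.0005); u=np.array([np.cos(yaw),np.sin(yaw)]); w=np.array([-u[1],u[0]])
    o=0
    for t in np.linspace(-.004,.004,5):
        P=np.c_[c+s[:,None]*u+t*w,np.full(len(s),z),np.ones(len(s))]@T.T
        m=np.c_[K[0,0]*P[:,0]/-P[:,2]+K[0,2],K[1,1]*P[:,1]/P[:,2]+K[1,2]].astype(np.float32)
        o=o+cv2.remap(im.astype(np.float32),m[:,:1],m[:,1:],cv2.INTER_LINEAR)[:,0]/5
    return s*1000,o
def box(s,a,b,g): 
    from scipy.special import erf
    return .5*(erf((s-a)/g)-erf((s-b)/g))
def fit(s,o):
    def f(p):
        c,b,g,base,sl,W,B,L=p
        return base+sl*s+W*box(s,c-28,c+28,g)-B*box(s,c+b-5,c+b+5,g)-L*(box(s,c-8.8,c-8,g)+box(s,c+8,c+8.8,g))-o
    R=[least_squares(f,[c,b,3,o[0],0,30,50,50],loss='soft_l1',bounds=([-15,-12,.5,0,-2,0,0,0],[15,12,8,255,2,200,400,400])) for b in(-8,-3,0,3) for c in (-5,0,5)]
    r=min(R,key=lambda r:r.cost); return r
if __name__=='__main__':
    for n in('top','side'):
        s,o=prof(n,np.array([.562,.138]),1.825); r=fit(s,o)
        print(n,'centre %.1f bubble %.2f mm (+ = hinge)'%(r.x[0],r.x[1]),np.round(r.x[2:],1),'cost',round(r.cost,1)); print(np.round(o[::4]).astype(int).tolist())
E
python3 bub.py
```

```text
top centre -2.7 bubble 1.80 mm (+ = hinge) [  5.3 194.9   0.   47.9  93.7 155.5] cost 154.0
[193, 193, 193, 194, 196, 201, 210, 221, 230, 236, 240, 241, 242, 241, 238, 234, 228, 220, 212, 204, 186, 169, 160, 163, 178, 195, 211, 224, 234, 238, 241, 241, 241, 238, 234, 226, 216, 206, 200, 196, 195, 195, 195, 195, 195, 196]
side centre 0.7 bubble -2.30 mm (+ = hinge) [  8.  177.3   0.   49.1 111.6 185.2] cost 111.9
[177, 177, 177, 177, 179, 181, 183, 187, 193, 201, 207, 213, 217, 219, 217, 213, 203, 191, 178, 166, 158, 153, 152, 155, 163, 174, 187, 199, 209, 215, 221, 223, 224, 223, 221, 216, 209, 202, 194, 188, 184, 182, 181, 181, 179, 178]
```

Emit:
{"op": "apply_moves", "data": {
  "moves": [
    [[0, 0, 0], [0, 0, 0.13], 1],
    [[0, 0, 0], [0, 0, 0.13], 1],
    [[0, 0, 0], [0, 0, 0.13], 1],
    [[0, 0, 0], [0, 0, 0], 1],
    [[0, 0, 0], [0, 0, 0], 1]
  ]
}}

```text
time_s: 11.2
position: [0.6057, -0.0384, 0.1402]
orientation: [-0.0, 1.0, 0.012, -0.001]
force: [-1.0, 0.1, -0.4]
finger_gap: 0.0157
```

Emit:
{"op": "apply_moves", "data": {
  "moves": [
    [[0, 0, 0], [0, 0, 0], 1],
    [[0, 0, 0], [0, 0, 0], 1],
    [[0, 0, 0], [0, 0, 0.0], 1],
    [[0, 0, 0], [0, 0, 0], 1],
    [[0, 0, 0], [0, 0, 0], 1]
  ]
}}

```text
time_s: 11.7
position: [0.6057, -0.0384, 0.1402]
orientation: [-0.0, 1.0, 0.014, -0.001]
force: [-1.9, 0.2, 0.0]
finger_gap: 0.0156
```

Emit:
{"op": "apply_moves", "data": {
  "moves": [
    [[0, 0, 0], [0, 0, 0], 1],
    [[0, 0, 0], [0, 0, 0], 1],
    [[0, 0, 0], [0, 0, 0.0], 1],
    [[0, 0, 0], [0, 0, 0], 1],
    [[0, 0, 0], [0, 0, 0], 1]
  ]
}}

```text
time_s: 12.2
position: [0.6057, -0.0384, 0.1402]
orientation: [-0.0, 1.0, 0.015, -0.001]
force: [-2.3, 0.8, 0.1]
finger_gap: 0.0155
```

```bash
python3 bub.py; python3 -c "
from h import *
plan([.606,-.0393,.22],.0)"
```

```text
top centre -1.8 bubble -1.23 mm (+ = hinge) [  5.1 195.4   0.   46.9  97.3 129.8] cost 146.3
[193, 194, 194, 194, 196, 200, 208, 218, 228, 235, 239, 240, 241, 241, 239, 234, 224, 211, 193, 177, 163, 156, 166, 181, 200, 214, 223, 230, 236, 239, 241, 241, 241, 239, 235, 229, 219, 209, 201, 197, 196, 196, 195, 195, 196, 196]
side centre 0.7 bubble -1.29 mm (+ = hinge) [ 4.900e+00  1.693e+02 -1.000e-01  4.510e+01  7.140e+01  1.888e+02] cost 157.3
[173, 173, 173, 172, 171, 172, 175, 178, 185, 193, 201, 209, 214, 217, 217, 214, 207, 198, 187, 175, 162, 154, 151, 154, 164, 175, 184, 190, 196, 201, 208, 213, 215, 215, 213, 207, 198, 187, 176, 168, 166, 166, 167, 169, 172, 173]
t 12.8 p [ 0.6057 -0.0384  0.1402] yaw 0.029 q [-0.08  0.42  1.6   0.    1.12  1.46] F [-2.3  0.3 -0.1] gap 0.0156
[0.0, 0.4, -39.9] [-0.0, 0.001, 0.015]
[0.1, 0.4, -39.9] [-0.0, 0.001, 0.015]
```

Emit:
{"op": "apply_moves", "data": {
  "moves": [
    [[0, 0, 0], [0, 0, 0], 0.2],
    [[0, 0, 0], [0, 0, 0], 0.2],
    [[0, 0, 0], [0, 0, 0], 0.2],
    [[0, 0, -30], [0, 0, 0], 0.2],
    [[0, 0, -40], [0, 0, 0], 0.2]
  ]
}}

```text
time_s: 13.3
position: [0.6041, -0.0384, 0.2062]
orientation: [-0.001, 1.0, 0.015, -0.006]
force: [0.6, -0.0, -0.3]
finger_gap: 0.0362
```

```bash
python3 bub.py; python3 -c "
from h import *
from bub import *
a=np.mean([get_image('top')[0].astype(float) for _ in range(4)],0).astype(np.uint8)
b=np.mean([get_image('side')[0].astype(float) for _ in range(4)],0).astype(np.uint8)
a=cv2.resize(a[178:198,245:285,::-1],(600,300),interpolation=cv2.INTER_CUBIC)
b=cv2.resize(b[150:170,272:312,::-1],(600,300),interpolation=cv2.INTER_CUBIC)
cv2.imwrite('pics/c7.png',np.vstack([a,b]))
plan([.574,.093,.2],.3)"
```

```text
top centre -1.8 bubble -1.30 mm (+ = hinge) [  5.2 194.8   0.   47.2  97.6 131.3] cost 140.8
[193, 193, 193, 194, 195, 200, 207, 217, 228, 234, 238, 240, 241, 240, 238, 234, 224, 210, 193, 176, 162, 156, 166, 181, 200, 213, 222, 229, 235, 239, 241, 241, 241, 239, 235, 228, 219, 208, 201, 197, 195, 195, 195, 195, 195, 195]
side centre 0.7 bubble -1.25 mm (+ = hinge) [ 5.000e+00  1.698e+02 -1.000e-01  4.490e+01  7.090e+01  1.929e+02] cost 158.3
[173, 173, 173, 172, 172, 173, 176, 180, 186, 194, 202, 209, 214, 218, 217, 213, 207, 198, 188, 175, 163, 154, 152, 155, 164, 175, 184, 190, 196, 201, 208, 213, 215, 215, 213, 207, 198, 187, 176, 169, 166, 166, 167, 170, 172, 174]
t 14.3 p [ 0.6051 -0.0384  0.2071] yaw 0.03 q [-0.08  0.38  1.49  0.    1.28  1.46] F [-0.3  0.1 -0.6] gap 0.0365
[-6.8, -33.1, 1.9] [-0.001, 0.002, -0.067]
[-4.5, -33.4, 1.8] [-0.001, 0.002, -0.067]
[-2.3, -33.7, 1.8] [-0.001, 0.002, -0.067]
[0.0, -33.8, 1.8] [-0.001, 0.002, -0.067]
```

View pics/c7.png

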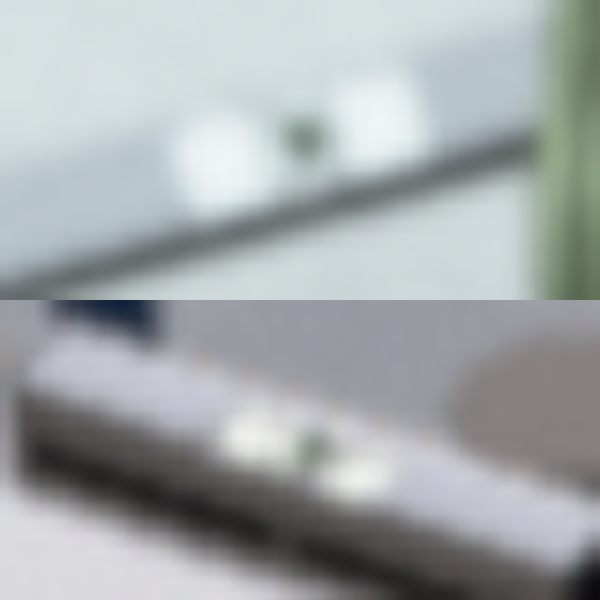

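Both views now show the bubble in the middle between the lines (top view: bubble 303, window 177–427). Next I'll shut the fingers and go above the level's solid top on the foot side.

```bash
python3 -c "
from h import *
plan([.579,.073,.17],.256)"
```

```text
t 14.3 p [ 0.6051 -0.0384  0.2071] yaw 0.03 q [-0.08  0.38  1.49  0.    1.28  1.46] F [-0.3  0.1 -0.6] gap 0.0365
[-7.5, -37.4, 12.5] [-0.001, 0.002, -0.075]
[-4.7, -37.8, 12.4] [-0.001, 0.002, -0.075]
[-1.9, -38.1, 12.4] [-0.001, 0.002, -0.075]
```

Emit:
{"op": "apply_moves", "data": {
  "moves": [
    [[-7, -37, 0], [0, 0, -0.075], 1],
    [[-5, -38, 10], [0, 0, -0.075], 1],
    [[-2, -34, 15], [0, 0, -0.07], 1],
    [[0, 0, 3], [0, 0, 0], 1],
    [[0, 0, 1], [0, 0, 0], 1]
  ]
}}

```text
time_s: 14.8
position: [0.5801, 0.071, 0.1782]
orientation: [-0.001, 0.992, 0.128, -0.002]
force: [0.0, -0.9, 0.0]
finger_gap: 0.001
```

```bash
python3 -c "
from h import *
plan([.579,.073,.142],.256)"
```

```text
t 14.8 p [0.5801 0.071  0.1782] yaw 0.256 q [0.1  0.36 1.6  0.   1.19 1.42] F [ 0.  -0.9  0. ] gap 0.001
[-0.4, -2.2, 36.2] [-0.002, 0.004, 0.0]
```

Emit:
{"op": "apply_moves", "data": {
  "moves": [
    [[0, -1, 18], [-0.002, 0.004, 0], 1],
    [[0, 0, 12], [0, 0, 0], 1],
    [[0, 0, 1.5], [0, 0, 0], 1],
    [[0, 0, 1.5], [0, 0, 0], 1]
  ]
}}

```text
time_s: 15.2
position: [0.582, 0.0694, 0.1458]
orientation: [0.001, 0.992, 0.126, 0.002]
force: [-0.0, -0.0, 0.2]
finger_gap: 0.0002
```

Emit:
{"op": "apply_moves", "data": {
  "moves": [
    [[0, 0, 3], [0, 0, 0], 1]
  ]
}}

```text
time_s: 15.3
position: [0.5826, 0.0689, 0.1432]
orientation: [0.001, 0.992, 0.125, 0.003]
force: [0.5, 0.2, -0.8]
finger_gap: 0.0004
```

Emit:
{"op": "apply_moves", "data": {
  "moves": [
    [[-2, -1, 3], [0, -0.002, 0], 1]
  ]
}}

```text
time_s: 15.4
position: [0.581, 0.0691, 0.1405]
orientation: [0.001, 0.992, 0.125, 0.002]
force: [0.5, 0.2, 0.2]
finger_gap: 0.0007
```

Emit:
{"op": "apply_moves", "data": {
  "moves": [
    [[-0.5, 0, 3], [0, 0, 0], 1]
  ]
}}

```text
time_s: 15.5
position: [0.5806, 0.0689, 0.1379]
orientation: [0.001, 0.992, 0.125, 0.002]
force: [-4.1, 1.0, 24.2]
finger_gap: 0.0003
```

Emit:
{"op": "apply_moves", "data": {
  "moves": [
    [[0, 0, 1], [0, 0, 0], 1]
  ]
}}

```text
time_s: 15.6
position: [0.5806, 0.0689, 0.1381]
orientation: [0.001, 0.992, 0.125, 0.003]
force: [-3.0, -0.1, 7.7]
finger_gap: 0.0002
```

Emit:
{"op": "apply_moves", "data": {
  "moves": [
    [[0, 0, 1], [0, 0, 0], 1]
  ]
}}

```text
time_s: 15.7
position: [0.5806, 0.0689, 0.1381]
orientation: [0.001, 0.992, 0.125, 0.003]
force: [-1.0, -1.0, 4.4]
finger_gap: 0.0003
```

Emit:
{"op": "apply_moves", "data": {
  "moves": [
    [[0, 0, 2], [0, 0, 0], 1],
    [[0, 0, 2], [0, 0, 0], 1],
    [[0, 0, 2], [0, 0, 0], 1]
  ]
}}

```text
time_s: 16.0
position: [0.5806, 0.0689, 0.138]
orientation: [0.001, 0.992, 0.125, 0.005]
force: [-3.7, 0.6, 10.3]
finger_gap: 0.0005
```

```bash
python3 -c "
from h import *
for i in range(5):
    get_image('top'); print(np.round(arm.read_state()['force'],1))"
```

```text
[-2.8 -0.7  9.7]
[-3.  -0.  10.3]
[-3.1  0.4  9.8]
[-3.8  0.2  9.1]
[-3.1 -0.9 10.9]
```

```bash
python3 -c "
from h import *
for i in range(12): get_image('top')
a=np.mean([get_image('top')[0].astype(float) for _ in range(4)],0).astype(np.uint8)
b=np.mean([get_image('side')[0].astype(float) for _ in range(4)],0).astype(np.uint8)
b2=cv2.resize(b[120:240,220:440,::-1],(600,327),interpolation=cv2.INTER_CUBIC)
a=cv2.resize(a[178:198,245:285,::-1],(300,150),interpolation=cv2.INTER_CUBIC)
b=cv2.resize(b[150:170,272:312,::-1],(300,150),interpolation=cv2.INTER_CUBIC)
cv2.imwrite('pics/c8.png',np.vstack([np.hstack([a,b]),b2]))
print(arm.read_state()['force'],arm.read_state()['position'])"; python3 bub.py | grep cost
```

```text
[-2.93383435  0.41572015 10.40196352] [0.58060802 0.06889623 0.13802968]
top centre 15.0 bubble 4.47 mm (+ = hinge) [ 8.000e+00  1.123e+02 -1.000e-01  0.000e+00  9.290e+01  4.000e+02] cost 2927.1
side centre 0.5 bubble -1.08 mm (+ = hinge) [  5.2 169.3  -0.   47.3  73.5 194. ] cost 251.5
```

View pics/c8.png

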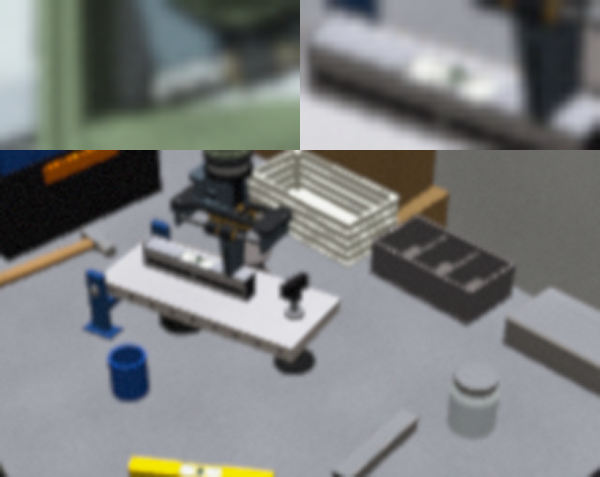

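The side view shows the fingers pressing on the solid top between window and foot end, the bubble unchanged mid-window, and the push steady at about 10 N. The top view is blocked by the arm. Handing in.

```bash
python3 -c "
from station import close_job
print(close_job())"
```

```text
the job is handed in; nothing more can be done
None
```

The job is done as asked and handed in at about 17.9 s of the 67 s allowed. I laid the spirit level lengthwise, window up, on the clear middle of the board and let go. I then turned the wing knob about 1.84 rad clockwise in one grip, released it, and ended pressing on the level's solid top with closed fingers.

**Push:** it held steady at 9 to 11 N for over a second before hand-in. At first touch it spiked briefly to 24 N.

**Bubble:** before the press, both cameras put it about 1.3 mm off the middle, against the 3 mm allowed. While pressing, the side view still read about 1.1 mm. The arm blocked the top view then, so its fit is meaningless.

**Disagreement:** halfway through levelling, the two cameras differed by about 4 mm. The side camera's reading did not follow the knob as expected, so I relied mainly on the top view, which did.

**Other things:** the bystanders visible in the last picture (hammer, sleeve, tube, jar) looked unmoved by eye. I did not measure them again.

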